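# Hold a try square in the corner of a rack frame

## Robot

A 6-joint arm with a two-finger parallel gripper is mounted at the origin on the work surface. World frame = base frame: x ahead of the robot, y to its left, z up, the work surface at z = 0. Lengths are in mm, angles in rad, forces in N, time in s.
With the tool pointing down it reaches from about 350 to 775 mm from the base axis. Payload 7.3 kg.
Tool frame: the origin (TCP) lies at the very end of the fingers, on their centre line; the grasp point (between the pads) lies behind it (bot.grip_point_offset is the z of the grasp point in the tool frame, in mm); z points along the fingers, y is the line along which they close (so a half turn about z gives the same grasp; the last joint's range is limited). The gripper opens to 92 mm and grips with 3 to 60 N. Pads are 19 mm wide; open, the fingers measure 130 mm over their backs; the gripper's body (75 mm by 190 mm) begins 47 mm behind the grasp point.
Start: joints at [-1.34, 0.342, 1.524, -0, 1.275, -0.146], TCP at [193.195, -488.181, 226.741] pointing down, gripper open.
Joint ranges: [-2.53, 2.53], [-0.77, 2.02], [0.04, 2.7], [-1, 4.14], [0.28, 2.66], [-3.11, 3.11]. Speed limits (rad/s): [2.57, 2.57, 3.14, 3.14, 3.14, 3.14].

## Interface

Orientations are given as [roll, pitch, yaw] about the fixed x, y, z axes, in that order (R = Rz(yaw) Ry(pitch) Rx(roll)).
In Python, from plant import bot gives the robot as it stands. The module is installed in compiled form; this text tells all that it offers.
- The arm moves only by the shell command python3 -m crank 'ROWS'. ROWS is JSON, a list that holds one entry, the list of rows, each a list of 5 numbers: the opening, from 0 (shut) to 1 (fully open), then the shift along the tool's x, y, z in cm, then the turn about the tool's z in degrees. In form: [[[claw, x, y, z, turn], ...]]. A call has exactly 10 rows; each row is the pose to reach, as a shift and turn from the pose commanded when the call began, along the tool's axes at that moment; what a row does not reach only later rows make up. A row lasts 1/10 s, in which the tool goes at most 50 mm and 8.59 degrees, less where a joint would pass 70% of its speed; a pose out of reach is approached as far as the arm can. A call with a gripper value outside its range is refused whole. The fingers move at their own pace and stop on an object; the grip force is fixed at half the most. Time passes only in rows, so rows that repeat a pose let the fingers close, or fill a call up. It gives the time, the measured TCP pose, the force, the opening and the grip force at its end, in the units of the state.
- bot.get_obs(): the state, without advancing time (a new reading comes with each control period).
- bot.capture(name): name is "scene" or "top" or "wrist"; returns (picture, depth): 384x512x3 uint8, red, green, blue; 384x512 float32, mm along the optical axis (not along the pixel's ray), 0 where there is no reading.
- bot.calibration(name): a dict with "vertical_fov" (degrees; the focal length in pixels is half the picture's height over the tangent of half this angle, whatever the lens; pixels are square), "cx", "cy" (the principal point, pixels), "rvec" (rotation vector, rad) and "tvec" (3), from world to camera coordinates, as OpenCV has them; the wrist camera has in their place "tool_from_camera" (4x4, takes a point from camera to tool coordinates, whose origin is the TCP and whose axes are the flange's). Camera axes: x right, y down, z forward; pixel columns grow to the right and rows downward; lengths in mm; the calibration is good to about 2 mm. The wrist camera is an equidistant fisheye: a pixel r from the principal point sees the ray r / f radians off the axis. A picture is of the moment at which its call begins: read the wrist's pose just before it. calibration takes no time and is no camera call.
- bot.close_job(): hands the job in; it is judged then, once.
The state is a dict: "time": time; "joint_positions": joint angles; "dq": joint speeds; "tau": joint torques, N m; "tool_pos": TCP position; "tcp_rot": TCP orientation; "contact_force": force on the tool from outside, world axes, zero at the start; "moment": the same for the moment, N m; "grip_width": finger opening in mm; "finger_force": force on a finger pad.
Only numpy, scipy, OpenCV 4.12 (cv2) and the standard library are available. Lean on these libraries where they do the work, as an engineer would, in place of code of your own. Each camera call takes 0.05 s, during which the arm holds its last target. There are 200 camera calls.

## Task

Clear the loose wooden offcut off the frame's bottom plate and put it in the grey tote. Then take the try square standing on the bench, keep it upright, and set its wooden stock on the plate, in line with the plate and fully on it, blade towards the stud, pressing it into the corner until the stock sits flat on the plate and the blade's back edge is against the stud. Finish while still gripping the square and pressing it lightly into the corner, and do not shift or knock over the other things on the bench.

Things in the scene. Friction and masses are not known exactly. Their poses are not given: they have to be found in the camera images.
- frame: Corner of a timber rack frame, fixed to the bench: a flat bottom plate with an upright stud near one end. Origin at bench level under the middle of the inside corner; x runs along the plate away from the stud, y across the plate, z up. A 3 thick steel strip with two bolt heads lies across the plate's top at x 225 to 245, up to 47 above the bench.
- frame_corner (a point): The inside corner: middle of the line where the stud's face meets the plate's top, 40 above the bench. Axes as frame.
- plate: The bottom plate, a fixed part of the frame; same origin and axes as frame. Light wood, 70 wide (y -35 to 35), x from -45 to 260, its flat top 40 above the bench.
- stud: The stud, a fixed part of the frame; same origin and axes as frame. Light wood, 70 wide (y -35 to 35), x from -45 to 0, its top 200 above the bench; its face towards +x is the plane x = 0 of the frame. Two 6 thick plywood gussets on its sides, to y +-41 and up to 120 above the bench, do not pass x = 0.
- square: Try square, about 280 g, standing on its stock, loose. Dark wooden stock 130 long (x -65 to 65), 24 wide (y), 24 high; steel blade 30 wide (x -65 to -35), 5 thick (y, in the middle), rising to 130 above the underside. Origin at the centre of the stock's underside; x along the stock away from the blade, z up.
- square_heel (a point): The square's outer corner: x = -65, y = 0, z = 0 of square, same axes. The blade's back edge is flush with the stock's end there. Seated, it lies at frame_corner with the square's x along the frame's x.
- square_grip (a point): A good place to grip the stock from above, across its 24 width, clear of the blade: x = 30, y = 0, z = 12 of square, same axes.
- block: Loose wooden offcut, 60 long (x), 40 wide (y), 40 high, lying on the plate near the stud, about along it (its x along the frame's x, within about 0.2 rad). Origin at the centre of its underside, z up. About 60 g.
- tote: Open grey plastic box fixed to the bench, 140 (x) by 190 (y) outside, 70 high, walls 4, floor 4 thick. Origin at the centre of its underside, z up. It and the square stand nearer the robot than the frame, one on the left and one on the right, either way round.
- tin_a: White paint tin, radius 44, 100 high, origin centre of underside. Leave alone.
- bottle: White plastic bottle with red cap, radius 32, 160 high, origin centre of underside. Leave alone.
- disc: Black rubber backing disc lying flat, radius 45, 8 high, between tote and square, origin centre of underside. Leave alone.

How it is judged (in metres and radians):
On the way, in this order (a step that is already met when the one before it is completed fails the run):
1. the offcut lies in the tote, let go (x of block in the frame of tote between -0.066 and 0.066 m and y of block in the frame of tote between -0.091 and 0.091 m and z of block in the frame of tote below 0.05 m and linear speed of block below 0.03 m/s and contact force between the fingers and block below 0.1 N), for 0.2 s.
2. the gripped square is seated in the corner, touching plate and stud (x of square_heel in the frame of frame_corner between -0.004 and 0.004 m and y of square_heel in the frame of frame_corner between -0.024 and 0.024 m and z of square_heel in the frame of frame_corner between -0.004 and 0.004 m and angle between the x axis of square and the x axis of frame, either way round below 0.08 rad and angle between square's own z axis and vertical below 0.03 rad and contact force between square and stud above 1 N and contact force between square and plate above 1 N and contact force between the fingers and square above 4 N and linear speed of square below 0.02 m/s), for 0.3 s.
At the end, for the whole second after the job is handed in: Offcut at rest in the tote, let go. Square gripped (over 4 N) and still, heel within 4 mm of the corner along the plate and in height, 24 mm across; upright within 0.03 rad, in line within 0.08 rad; over 1 N on both stud and plate, through the last second (all of step 1 and all of step 2); the arm keeps its last pose, push and grip.
It fails at once if a bystander is moved by more than 40 mm (distance of any of tin_a, bottle, disc from where it was at the start of the episode above 0.04 m).
It fails at once if the square is knocked over or tipped by more than about 40 degrees (angle between square's own z axis and vertical above 0.7 rad).
It also fails if it takes over 67 s, if anything falls off the work surface, if the arm or the gripper's body presses on something with over 40 N, if the wrist force passes 120 N, or if a joint passes its speed limit or range.

## Working session

There is one attempt and no reset: what is moved stays moved. The work goes in short steps, Python scripts to look and compute and a shell command to move; the robot and the scene stay as the last step left them, time stands still between calls to the robot, and variables do not carry over. Pictures are saved under pics/ and viewed, at most 10 in all, crops included, and the job is handed in when it is done.

```bash
mkdir -p pics
cat > h.py <<'E'
import numpy as np, cv2
from plant import bot
def cal(n):
    c=bot.calibration(n); f=192/np.tan(np.radians(c["vertical_fov"])/2); return c,f
def cloud(n,d):
    c,f=cal(n); R,_=cv2.Rodrigues(np.array(c["rvec"],float)); t=np.array(c["tvec"],float).ravel()
    v,u=np.mgrid[:384,:512]; P=np.stack([(u-c["cx"])/f*d,(v-c["cy"])/f*d,d],-1)
    return (P-t)@R   # world points
E
python3 - <<'E'
from h import *
print(bot.get_obs(), bot.grip_point_offset)
ims=[]
for n in("top","scene"):
    p,d=bot.capture(n); np.savez(n+'.npz',p=p,d=d); cv2.imwrite(f'pics/{n}0.png',p[:,:,::-1]); print(n,bot.calibration(n),(d>0).mean())
E
```

```text
{'time': 0.0, 'joint_positions': array([-1.33999089e+00,  3.42712976e-01,  1.52502613e+00, -4.47937109e-05,
        1.27542076e+00, -1.45999619e-01]), 'dq': array([-9.56130632e-04, -8.13952091e-04, -4.29904886e-04, -2.86272382e-04,
        6.76349953e-05, -6.19672788e-04]), 'tau': array([-2.80329870e-03, -4.31254935e+01, -2.44221675e+01,  7.14259129e-02,
        5.58997749e-02, -1.25528209e-04]), 'tool_pos': array([ 193.08533522, -487.75136008,  226.04685711]), 'tcp_rot': array([-3.14003589e+00, -1.85621854e-04,  3.76817983e-01]), 'contact_force': array([ 0.25324558, -0.09065532,  0.58305781]), 'moment': array([0.0138957 , 0.01380822, 0.00622993]), 'finger_force': 0.0, 'grip_width': 91.89576370126223} -18.8
top {'vertical_fov': 49.67706173086003, 'cx': 260.58250376877993, 'cy': 187.7032050616076, 'rvec': array([ 2.14021917, -2.16107881,  0.10964903]), 'tvec': array([  54.36234717,  536.71080592, 1223.71361324])} 0.9959971110026041
scene {'vertical_fov': 48.565966159578416, 'cx': 256.21814572351184, 'cy': 185.30440937584507, 'rvec': array([ 2.22733154,  1.28419121, -0.41409553]), 'tvec': array([-288.45664304, -321.24346881, 1677.63385586])} 0.9958038330078125
```

View pics/top0.png

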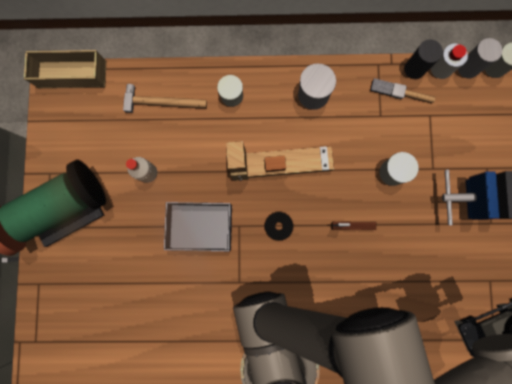

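View pics/scene0.png

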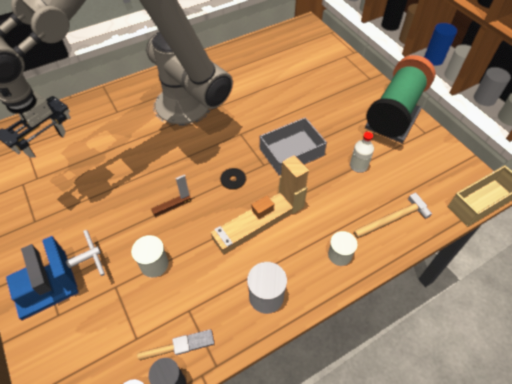

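The top view shows the stud at (237,160), the plate running right to (330,158), the offcut at (275,162), the tote at (198,227), the disc at (279,226) and the square at (353,226) with its blade at the left end. The scene view agrees.

```bash
cat > m.py <<'E'
from h import *
def rect(name,m,P,z):
    # cast mask contour pixels onto plane z
    m=cv2.morphologyEx(m.astype(np.uint8),cv2.MORPH_OPEN,np.ones((2,2)))
    c,f=cal('top'); R,_=cv2.Rodrigues(np.array(c["rvec"],float)); t=np.array(c["tvec"]).ravel(); C=-R.T@t
    v,u=np.nonzero(m); ray=np.stack([(u-c["cx"])/f,(v-c["cy"])/f,np.ones(len(u))],-1)@R
    X=C+ray*((z-C[2])/ray[:,2])[:,None]
    r=cv2.minAreaRect(X[:,:2].astype(np.float32)); print(name,len(u),'c',np.round(r[0],1),'size',np.round(r[1],1),'ang',round(r[2],2),'meanz',np.round(np.median(P[v,u,2]),1), 'cent',np.round(X.mean(0)[:2],1))
T=np.load('top.npz'); P=cloud('top',T['d']); z=P[...,2]
def box(u0,u1,v0,v1):
    m=np.zeros(z.shape,bool); m[v0:v1,u0:u1]=1; return m
print('bench z',np.median(z[box(230,330,190,205)]))
B=box(220,340,135,185)
rect('stud',B&(z>185)&(z<215),P,200); rect('plate',B&(z>30)&(z<60)&box(250,340,135,185),P,40); rect('block',B&(z>68)&(z<95)&box(252,340,135,185),P,80)
rect('tote',box(155,240,195,260)&(z>55)&(z<85),P,70); rect('disc',box(260,300,205,245)&(z>3.5)&(z<20),P,8)
Q=box(320,390,212,240)
rect('stock',Q&(z>15)&(z<35),P,24); rect('blade',Q&(z>100),P,130)
hsv=cv2.cvtColor(T['p'],cv2.COLOR_RGB2HSV)
print(np.round(z[220:232:2,328:380:4]))
S=np.load('scene.npz'); PS=cloud('scene',S['d']); z2=PS[...,2]
for n,(u0,u1,v0,v1,a,b) in dict(stud=(270,320,150,215,190,210),block=(245,280,190,225,70,90),stock=(145,195,185,220,15,32),blade=(170,195,170,205,40,140),plate=(205,295,190,255,35,45)).items():
    m=np.zeros(z2.shape,bool); m[v0:v1,u0:u1]=1; m&=(z2>a)&(z2<b); X=PS[m]
    r=cv2.minAreaRect(X[:,:2].astype(np.float32)); print('S',n,m.sum(),np.round(r[0],1),np.round(r[1],1),round(r[2],2),'z',np.round(np.percentile(X[:,2],[5,50,95])),X[:,:2].mean(0).round(1))
E
python3 m.py
```

```text
bench z -0.05443687113163574
stud 460 c [603.  110.3] size [72.6 45.3] ang 4.1 meanz 199.6 cent [602.9 110.2]
plate 1617 c [614.3 -45.6] size [ 71.5 252. ] ang 4.13 meanz 39.7 cent [615.3 -54.9]
block 280 c [602.7   2.7] size [40.9 59.8] ang 4.59 meanz 79.3 cent [602.7   2.6]
tote 320 c [419.8 233. ] size [190.1 139.3] ang 89.42 meanz 56.6 cent [427.  245.1]
disc 615 c [421.2  -7.9] size [86.  88.6] ang 44.38 meanz 7.5 cent [420.3  -6.7]
stock 294 c [ 419.3 -231.9] size [129.1  24. ] ang 89.47 meanz 23.4 cent [ 416.8 -238.9]
blade 36 c [ 419.6 -181.4] size [33.   5.5] ang 89.48 meanz 102.9 cent [ 419.6 -181. ]
[[ -1.   0.  -1.  -1.   3.  -1.  -3.   2.  -3.  -0.   1.  -3.   3.]
 [ -1.  14.  26.  23.  23.  28.  25.  25.  24.  27.  27.  21.   2.]
 [ -1.  13.  93. 133. 129. 131.  20.  27.  28.  22.  22.  25.  -4.]
 [ -4.  16.  29.  27.  26.  24.  24.  19.  26.  27.  24.  27.   1.]
 [ -3.  16.  27.  19.  23.  22.  29.  25.  25.  22.  24.  25.  -1.]
 [ -2.   4.  -1.   2.   1.  -0.  -7.   1.   2.  -2.   2.   5.   4.]]
S stud 343 [608.6 112.4] [73.3 48.1] 4.12 z [194. 200. 204.] [610.4 110.5]
S block 241 [608.3   4.6] [41.4 60.5] 4.65 z [73. 80. 84.] [610.    3.4]
S stock 295 [ 423.7 -231.2] [129.3  28.2] 88.87 z [16. 24. 29.] [ 426.3 -235.8]
S blade 184 [ 425.3 -181.4] [30.2 12.7] 81.6 z [ 44.  91. 130.] [ 425.7 -181.7]
S plate 1359 [620.8 -37.9] [ 78.1 262.8] 3.92 z [37. 41. 44.] [624.1 -49.6]
```

```bash
cat > go.py <<'E'
import sys
from h import *
def st():
    o=bot.get_obs(); return o
if __name__=='__main__':
    o=st(); y=o['tcp_rot'][2]; p=o['tool_pos']; a=[float(v) for v in sys.argv[1:]]
    d=np.array(a[:3])-p; t=-((a[3]-np.degrees(y)+180)%360-180)
    print('cm',np.round([(d[0]*np.cos(y)+d[1]*np.sin(y))/10,(d[0]*np.sin(y)-d[1]*np.cos(y))/10,-d[2]/10],2),'turn',round(t,2), 'at',p.round(1),np.degrees(o['tcp_rot']).round(2),'F',o['contact_force'].round(1),'w',round(o['grip_width'],1),'g',round(o['finger_force'],1),'t',o['time'])
E
python3 go.py 605 2 235 94.6
```

```text
cm [ 56.32 -30.39  -0.89] turn -73.01 at [ 193.1 -487.8  226.1] [-1.7992e+02 -1.0000e-02  2.1590e+01] F [-0.6  0.1 -0.1] w 91.6 g 0.0 t 0.1
```

```bash
python3 -m crank '[[[1,3,-1.6,-0.9,-4],[1,7,-3.8,-0.9,-10],[1,11,-6,-0.9,-17],[1,15,-8.1,-0.9,-24],[1,19,-10.3,-0.9,-31],[1,23,-12.4,-0.9,-38],[1,27,-14.6,-0.9,-45],[1,31,-16.7,-0.9,-52],[1,34,-18.3,-0.9,-59],[1,36,-19.4,-0.9,-65]]]'; python3 go.py 605 2 235 94.6
```

```text
time: 1.1
tool_pos: [457.6, -173.1, 235.4]
tcp_rot: [-3.141, -0.001, 1.518]
contact_force: [0.5, 0.3, -0.4]
grip_width: 91.8
finger_force: 0.0
cm [18.26 13.8   0.04] turn -7.61 at [ 457.6 -173.1  235.4] [-1.7998e+02 -3.0000e-02  8.6990e+01] F [ 0.5  0.3 -0.4] w 91.8 g 0.0 t 1.1
```

```bash
python3 -m crank '[[[1,3,2,0,-1],[1,6,4.5,0,-2],[1,9,6.8,0,-4],[1,12,9,0,-5],[1,15,11.3,0,-6],[1,17,12.8,0,-7],[1,18,13.6,0,-7.6],[1,18.26,13.8,0,-7.6],[1,18.26,13.8,0,-7.6],[1,18.26,13.8,0,-7.6]]]'
python3 - <<'E'
from h import *
o=bot.get_obs(); print(o['tool_pos'],o['tcp_rot']); p,d=bot.capture('wrist'); np.savez('w1.npz',p=p,d=d,pos=o['tool_pos'],rot=o['tcp_rot']); cv2.imwrite('pics/w1.png',p[:,:,::-1]); print(bot.calibration('wrist'))
E
```

```text
time: 2.1
tool_pos: [604.6, -2.3, 235.8]
tcp_rot: [-3.141, 0.0, 1.643]
contact_force: [-0.4, 0.1, 0.2]
grip_width: 91.9
finger_force: 0.0
[604.60216272  -2.33220984 235.76660268] [-3.14116552e+00  4.12454984e-04  1.64257229e+00]
{'vertical_fov': 65.70646984690485, 'cx': 255.29717125499172, 'cy': 189.10554960642753, 'tool_from_camera': array([[ 4.03883932e-04, -9.67592388e-01, -2.52516947e-01,
         6.74912935e+01],
       [ 9.99999848e-01,  2.95982739e-04,  4.65288479e-04,
        -5.30880963e-02],
       [-3.75468933e-04, -2.52517096e-01,  9.67592360e-01,
        -1.57472249e+02],
       [ 0.00000000e+00,  0.00000000e+00,  0.00000000e+00,
         1.00000000e+00]])}
```

View pics/w1.png

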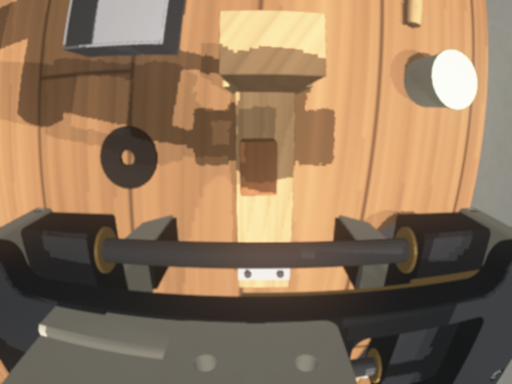

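The wrist view shows the offcut at about (258,166) on the plate, the stud's top at (272,45), the disc at (129,157) and the tote's edge at the upper left.

```bash
cat >> h.py <<'E'
from scipy.spatial.transform import Rotation as Ro
def wcloud(f):
    z=np.load(f); c,fo=cal('wrist'); v,u=np.mgrid[:384,:512]; x=u-c['cx'];y=v-c['cy']; r=np.hypot(x,y)+1e-9; th=r/fo
    P=np.stack([np.sin(th)*x/r,np.sin(th)*y/r,np.cos(th)],-1)*(z['d']/np.cos(th))[...,None]
    T=c['tool_from_camera']; P=P@T[:3,:3].T+T[:3,3]
    return P@Ro.from_euler('xyz',z['rot']).as_matrix().T+z['pos'], z['p']
def wrect(n,P,u0,u1,v0,v1,a,b):
    m=np.zeros((384,512),bool); m[v0:v1,u0:u1]=1; m&=(P[...,2]>a)&(P[...,2]<b); m=cv2.erode(m.astype(np.uint8),np.ones((2,2)))>0
    X=P[m]; r=cv2.minAreaRect(X[:,:2].astype(np.float32)); print(n,m.sum(),'c',np.round(r[0],1),np.round(r[1],1),round(r[2],2),'z',np.round(np.percentile(X[:,2],[5,50,95]),1)); return X
E
python3 - <<'E'
from h import *
P,_=wcloud('w1.npz'); 
wrect('block',P,225,295,125,205,72,90); wrect('stud',P,205,340,0,85,190,212); wrect('plate',P,225,300,85,260,33,45); wrect('disc',P,95,165,120,195,4,13)
wrect('bench',P,60,100,200,210,-20,20)
E
python3 go.py 604 3 56 94.6
```

```text
block 1903 c [607.8   5.7] [38.3 58.6] 3.73 z [78.3 79.6 80.8]
stud 6747 c [607.9 113.3] [69.3 44.8] 4.16 z [198.1 199.5 200.7]
plate 6085 c [616.7  -3.4] [ 69.3 187.4] 4.28 z [38.3 39.6 40.8]
disc 2427 c [426.1  -3.7] [87.3 86.3] 34.38 z [6.  7.4 8.7]
bench 347 c [331.1 -83.5] [80.1 14.4] 5.89 z [-1.8 -0.5  0.9]
cm [ 0.54 -0.03 17.99] turn -0.5 at [604.6  -2.4 235.9] [-1.7999e+02  2.0000e-02  9.4100e+01] F [-0.7 -0.2  0.2] w 91.9 g 0.0 t 2.15
```

```bash
python3 go.py 607.5 5 52 94.1; python3 -m crank '[[[1,0.3,0.1,2,0],[1,0.6,0.3,5,0],[1,0.7,0.3,9,0],[1,0.7,0.3,13,0],[1,0.7,0.3,16,0],[1,0.7,0.3,17.5,0],[1,0.7,0.3,18.3,0],[1,0.7,0.3,18.4,0],[0,0.7,0.3,18.4,0],[0,0.7,0.3,18.4,0]]]'; python3 -m crank '[[[0,0,0,0,0],[0,0,0,0,0],[0,0,0,0,0],[0,0,0,0,0],[0,0,0,0,0],[0,0,0,-1,0],[0,0,0,-4,0],[0,0,0,-8,0],[0,0,0,-10,0],[0,0,0,-10,0]]]';  python3 go.py 424 236 153 90
```

```text
cm [ 0.72  0.34 18.39] turn 0.0 at [604.6  -2.4 235.9] [-1.7999e+02  2.0000e-02  9.4100e+01] F [-0.7 -0.2  0.2] w 91.9 g 0.0 t 2.15
time: 3.15
tool_pos: [608.4, 5.7, 53.1]
tcp_rot: [3.139, 0.001, 1.644]
contact_force: [-0.3, 0.4, -0.1]
grip_width: 80.3
finger_force: 0.0
time: 4.15
tool_pos: [609.7, 5.8, 155.9]
tcp_rot: [3.134, 0.001, 1.644]
contact_force: [1.3, 0.0, -0.9]
grip_width: 39.7
finger_force: 30.0
cm [ 24.32 -16.83   0.29] turn 4.19 at [609.7   5.8 155.9] [1.7957e+02 9.0000e-02 9.4190e+01] F [ 1.3  0.  -0.9] w 39.7 g 30.0 t 4.15
```

```bash
python3 -m crank '[[[0,0,-0.5,-2.5,0],[0,0,-2,-5.5,0],[0,1,-5,-7.5,0],[0,4,-9,-7.5,0.5],[0,8,-12.5,-7.5,1.5],[0,12,-15,-7.5,2.5],[0,16,-16.8,-7.5,3.5],[0,20,-16.8,-7.5,4],[0,23,-16.8,-7.5,4],[0,24.3,-16.8,-7.5,4]]]'
python3 - <<'E'
from h import *
o=bot.get_obs(); print(o['tool_pos'],o['tcp_rot'],o['grip_width']); p,d=bot.capture('top'); np.savez('t1.npz',p=p,d=d); cv2.imwrite('pics/t1.png',p[:,:,::-1])
E
python3 go.py 424 236 24 90
```

```text
time: 5.15
tool_pos: [421.2, 238.1, 225.7]
tcp_rot: [-3.14, 0.0, 1.577]
contact_force: [0.0, -0.0, -0.5]
grip_width: 40.0
finger_force: 30.0
[421.2067632  238.07411858 225.73138942] [-3.13996646e+00  1.70428447e-04  1.57666924e+00] 39.983452008649074
cm [-0.25  0.26 20.17] turn 0.34 at [421.4 238.5 225.7] [-1.7991e+02 -2.0000e-02  9.0340e+01] F [-0.6  1.3 -1.9] w 40.1 g 30.0 t 5.2
```

View pics/t1.png

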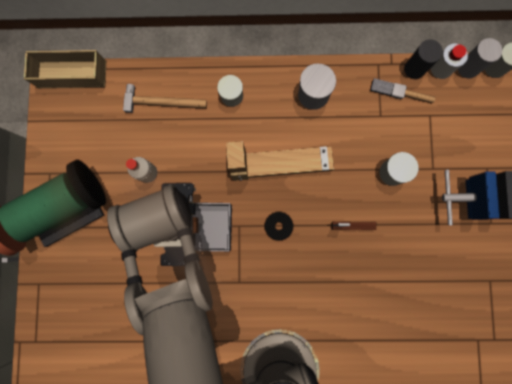

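The offcut is off the plate and the hand is over the tote (left half of the box at (198,227)). Next I lower it and let go with the fingers only partly open.

```bash
python3 -m crank '[[[0,-0.2,0.2,2,0],[0,-0.2,0.2,5,0],[0,-0.2,0.2,9,0],[0,-0.2,0.2,13,0],[0,-0.2,0.2,16,0],[0,-0.2,0.2,18,0],[0,-0.2,0.2,19.4,0],[0,-0.2,0.2,20.1,0],[0,-0.2,0.2,20.1,0],[0,-0.2,0.2,20.1,0]]]';  python3 -m crank '[[[0.62,0,0,0,0],[0.62,0,0,0,0],[0.62,0,0,0,0],[0.62,0,0,0,0],[0.62,0,0,-1,0],[0.62,0,0,-4,0],[0.62,0,0,-8,0],[0.62,0,0,-12,0],[0.62,0,0,-16,0],[0.62,0,0,-20,0]]]'; python3 go.py 424 -265 225 90
```

```text
time: 6.2
tool_pos: [424.8, 233.7, 26.1]
tcp_rot: [3.141, 0.0, 1.574]
contact_force: [0.1, 0.5, 0.1]
grip_width: 39.9
finger_force: 30.0
time: 7.2
tool_pos: [423.9, 233.9, 228.3]
tcp_rot: [3.141, -0.0, 1.574]
contact_force: [2.1, 0.6, -0.2]
grip_width: 57.0
finger_force: 0.0
cm [-49.89  -0.16   0.33] turn 0.19 at [423.9 233.9 228.3] [ 1.7995e+02 -1.0000e-02  9.0190e+01] F [ 2.1  0.6 -0.2] w 57.0 g 0.0 t 7.2
```

```bash
python3 -m crank '[[[1,-2,0,0,0],[1,-6,0,0,0],[1,-11,0,0,0],[1,-16,0,0,0],[1,-21,0,0,0],[1,-26,0,0,0],[1,-31,0,0,0],[1,-36,0,0,0],[1,-41,0,0,0],[1,-45,0,0,0]]]'; python3 -m crank '[[[1,-3,0,0,0],[1,-4.5,0,0,0],[1,-4.8,0,0,0],[1,-4.8,0,0,0],[1,-4.8,0,0,0],[1,-4.8,0,0,0],[1,-4.8,0,0,0],[1,-4.8,0,0,0],[1,-4.8,0,0,0],[1,-4.8,0,0,0]]]';python3 - <<'E'
from h import *
o=bot.get_obs(); p,d=bot.capture('wrist'); np.savez('w2.npz',p=p,d=d,pos=o['tool_pos'],rot=o['tcp_rot']); cv2.imwrite('pics/w2.png',p[:,:,::-1])
p,d=bot.capture('top'); np.savez('t2.npz',p=p,d=d); cv2.imwrite('pics/t2.png',p[150:300,140:400,::-1])
P=cloud('top',d)
m=P[205:250,168:230]; k=(m[...,2]>30)&(m[...,2]<52)&(abs(m[...,0]-420)<55)&(abs(m[...,1]-233)<80); print('block in tote',k.sum(),m[k].mean(0))
E
python3 go.py 424 -265 225 90
```

```text
time: 8.2
tool_pos: [425.3, -218.6, 226.6]
tcp_rot: [3.141, 0.001, 1.573]
contact_force: [0.7, 0.5, -0.4]
grip_width: 91.7
finger_force: 0.0
time: 9.2
tool_pos: [426.0, -263.9, 225.7]
tcp_rot: [-3.142, 0.0, 1.574]
contact_force: [-0.3, 0.5, 0.4]
grip_width: 92.3
finger_force: 0.0
block in tote 278 [424.5345729  232.0102292   43.32293522]
cm [-0.1  -0.2   0.07] turn 0.19 at [ 426.  -264.   225.7] [-180.      0.     90.19] F [ 0.5 -0.2 -0.8] w 91.6 g 0.0 t 9.3
```

View pics/w2.png

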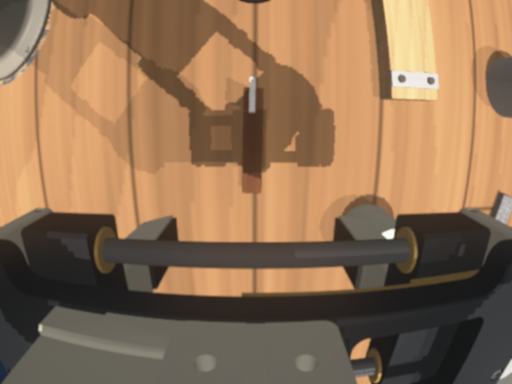

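The wrist view shows the stock from about (245,85) to (253,190), centred between the fingers, with the blade at (252,95). The tin is off to the right, clear of the hand.

```bash
python3 - <<'E'
from h import *
P,_=wcloud('w2.npz'); 
wrect('stock',P,230,275,70,200,16,31); wrect('blade',P,230,275,60,125,45,140);wrect('bladetop',P,230,275,60,125,122,140); wrect('strip',P,385,445,60,95,41,50)
X=wrect('tin',P,325,410,180,225,85,110)
E
python3 go.py 426 -262 27 90
```

```text
stock 1778 c [ 423.  -231.3] [129.   23.2] 89.22 z [22.2 23.5 24.7]
blade 189 c [ 423.4 -180.3] [ 4.2 28.4] 0.1 z [126.9 129.3 130.6]
bladetop 180 c [ 423.4 -180.3] [ 4.2 28.4] 0.1 z [128.3 129.3 130.6]
strip 588 c [ 626.1 -143.7] [69.1 19.1] 3.8 z [41.4 42.8 46.7]
cm [ 0.2   0.   19.87] turn 0.19 at [ 426.  -264.   225.7] [-180.      0.     90.19] F [ 0.5 -0.2 -0.8] w 91.6 g 0.0 t 9.3Traceback (most recent call last):
  File "<stdin>", line 4, in <module>
  File "h.py", line 17, in wrect
    X=P[m]; r=cv2.minAreaRect(X[:,:2].astype(np.float32)); print(n,m.sum(),'c',np.round(r[0],1),np.round(r[1],1),round(r[2],2),'z',np.round(np.percentile(X[:,2],[5,50,95]),1)); return X
                                                                                                                                            ~~~~~~~~~~~~~^^^^^^^^^^^^^^^^^^
    return _quantile_unchecked(
        a, q, axis, out, overwrite_input, method, keepdims, weights)
    return _ureduce(a,
                    func=_quantile_ureduce_func,
    ...<5 lines>...
                    overwrite_input=overwrite_input,
                    method=method)
    r = func(a, **kwargs)
    result = _quantile(arr,
                       quantiles=q,
    ...<2 lines>...
                       out=out,
                       weights=wgt)
    slices_having_nans = np.isnan(arr[-1, ...])
                                  ~~~^^^^^^^^^
IndexError: index -1 is out of bounds for axis 0 with size 0
```

```bash
python3 -m crank '[[[1,0.3,-0.3,3,1],[1,0.3,-0.3,7,1],[1,0.3,-0.3,11.5,1],[1,0.3,-0.3,15,1],[1,0.3,-0.3,18,1],[1,0.3,-0.3,20,1],[1,0.3,-0.3,21,1],[1,0.3,-0.3,21.7,1],[1,0.3,-0.3,21.9,1],[1,0.3,-0.3,21.9,1]]]'; python3 go.py 422.7 -261.3 5 89.2
```

```text
time: 10.3
tool_pos: [423.4, -261.3, 7.3]
tcp_rot: [3.141, 0.001, 1.557]
contact_force: [0.0, -0.1, -0.8]
grip_width: 91.4
finger_force: 0.0
cm [ 0.   -0.07  0.23] turn -0.01 at [ 423.4 -261.3    7.3] [1.7995e+02 5.0000e-02 8.9190e+01] F [ 0.  -0.1 -0.8] w 91.4 g 0.0 t 10.3
```

Lower 2 mm, close, then lift gently.

```bash
python3 -m crank '[[[1,0,-0.1,0.2,0],[1,0,-0.1,0.2,0],[0,0,-0.1,0.2,0],[0,0,-0.1,0.2,0],[0,0,-0.1,0.2,0],[0,0,-0.1,0.2,0],[0,0,-0.1,0.2,0],[0,0,-0.1,0.2,0],[0,0,-0.1,0.2,0],[0,0,-0.1,0.2,0]]]';  python3 -m crank '[[[0,0,-0.1,0,0],[0,0,-0.1,0,0],[0,0,-0.1,0,0],[0,0,-0.1,-0.3,0],[0,0,-0.1,-1,0],[0,0,-0.1,-2,0],[0,0,-0.1,-4,0],[0,0,-0.1,-7,0],[0,0,-0.1,-10,0],[0,0,-0.1,-12,0]]]'; python3 go.py 630 -130 130 94.1
```

```text
time: 11.3
tool_pos: [422.0, -261.0, 4.7]
tcp_rot: [-3.142, 0.0, 1.557]
contact_force: [-0.3, 0.1, 0.1]
grip_width: 32.4
finger_force: 0.0
time: 12.3
tool_pos: [421.4, -261.3, 127.5]
tcp_rot: [3.139, 0.002, 1.557]
contact_force: [0.2, -0.3, -3.1]
grip_width: 23.8
finger_force: 30.0
cm [13.42 20.67 -0.25] turn -4.91 at [ 421.4 -261.3  127.5] [1.7988e+02 1.1000e-01 8.9190e+01] F [ 0.2 -0.3 -3.1] w 23.8 g 30.0 t 12.3
```

```bash
python3 go.py 618.6 -34 90 94.15; python3 -m crank '[[[0,0.8,2,-0.5,0],[0,2.5,5,-0.5,-0.5],[0,5,9,-0.5,-1],[0,8,13,-0.5,-2],[0,11,16.5,-0.5,-3],[0,14,18.5,-0.5,-4],[0,17.5,19.4,-0.5,-5],[0,20.5,19.4,-0.5,-5],[0,22.4,19.4,-0.5,-5],[0,22.9,19.4,-0.5,-5]]]';  python3 go.py 618.6 -34 75 94.15
python3 - <<'E'
from h import *
o=bot.get_obs(); p,d=bot.capture('wrist'); np.savez('w3.npz',p=p,d=d,pos=o['tool_pos'],rot=o['tcp_rot']); cv2.imwrite('pics/w3.png',p[:,:,::-1])
E
```

```text
cm [23.01 19.4   3.75] turn -4.96 at [ 421.4 -261.3  127.5] [1.7988e+02 1.1000e-01 8.9190e+01] F [ 0.2 -0.3 -3.1] w 23.8 g 30.0 t 12.3
time: 13.3
tool_pos: [617.8, -32.3, 130.2]
tcp_rot: [-3.141, -0.0, 1.647]
contact_force: [0.2, -0.2, -1.8]
grip_width: 23.8
finger_force: 30.0
cm [-0.17  0.06  5.52] turn 0.2 at [617.8 -32.3 130.2] [-1.7997e+02 -3.0000e-02  9.4350e+01] F [ 0.2 -0.2 -1.8] w 23.8 g 30.0 t 13.3
```

View pics/w3.png

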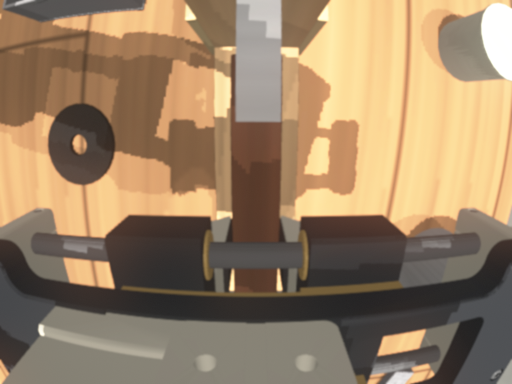

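The wrist view shows the square held straight, with its stock at (256,120–290), the blade in front at (258,0–120) and the stud behind it. I check its tilt and yaw from the depth.

Run:
```python
from h import *
P,_=wcloud('w3.npz'); 
z=P[...,2]
X=P[125:210,238:274].reshape(-1,3); A=np.c_[X[:,:2]-X[:,:2].mean(0),np.ones(len(X))]; print('stock top plane slopes,z',np.linalg.lstsq(A,X[:,2],rcond=None)[0], X.mean(0))
wrect('stock',P,215,300,118,215,135,160)
m=np.zeros(z.shape,bool); m[0:122,225:290]=1
X=P[m&(z>165)]; print('blade',len(X),X.min(0),X.max(0)); 
k=m&(z>165); l=X[np.abs(X[:,2]-np.percentile(X[:,2],50))<60]
Xs=X[X[:,2]>np.percentile(X[:,2],95)-4]; print('top',Xs.min(0),Xs.max(0))
m=np.zeros(z.shape,bool); m[50:210,205:310]=1; Y=P[m&(z>33)&(z<46)]; r=cv2.minAreaRect(Y[:,:2].astype(np.float32)); print('plate',r,np.median(Y[:,2]))
```

```text
stock top plane slopes,z [-3.92058378e-03  7.46818718e-02  1.49195460e+02] [614.7655266    9.56056232 149.19545983]
stock 4466 c [615.2   9.1] [23.7 46.8] 4.4 z [147.7 148.7 149.8]
blade 5535 [612.74705345  34.91554405 287.67580279] [612.74705345  34.91554405 287.67580279]
top [612.74705345  34.91554405 287.67580279] [612.74705345  34.91554405 287.67580279]
plate ((614.1720581054688, 20.601104736328125), (70.67072296142578, 137.81983947753906), 4.294511795043945) 39.49469240290417
```

```bash
python3 - <<'E'
from h import *
P,_=wcloud('w3.npz'); X=P[125:215,240:272].reshape(-1,3); X=X[(X[:,2]>144)&(X[:,2]<154)]
A=np.c_[X[:,:2]-X[:,:2].mean(0),np.ones(len(X))]; print(len(X),np.ptp(X,axis=0),np.linalg.lstsq(A,X[:,2],rcond=None)[0], X.mean(0))
E
python3 go.py 619 -30 52 94
```

```text
2868 [18.08922672 44.70044459  4.070207  ] [ 5.53764134e-03 -5.24442553e-03  1.48748653e+02] [614.8638492    8.25110711 148.74865302]
cm [0.28 0.13 7.82] turn 0.32 at [617.9 -32.9 130.2] [-1.7998e+02 -1.0000e-02  9.4320e+01] F [-0.8  0.4 -2. ] w 23.7 g 30.0 t 13.35
```

```bash
python3 -m crank '[[[0,0,0,1,0],[0,0,0.05,3,0],[0,0,0.05,5,0],[0,0,0.05,6.5,0.2],[0,0,0.05,7.4,0.2],[0,0,0.05,7.8,0.2],[0,0,0.05,8,0.2],[0,0,0.05,8,0.2],[0,0,0.05,8,0.2],[0,0,0.05,8,0.2]]]'; python3 -m crank '[[[0,0.2,0,0.1,0],[0,0.5,0,0.2,0],[0,0.9,0,0.25,0],[0,1.3,0,0.3,0],[0,1.6,0,0.3,0],[0,1.9,0,0.3,0],[0,2.1,0,0.3,0],[0,2.2,0,0.3,0],[0,2.2,0,0.3,0],[0,2.2,0,0.3,0]]]'; python3 go.py 616.4 -4.2 45.5 94.15
```

```text
time: 14.35
tool_pos: [619.1, -34.7, 50.4]
tcp_rot: [3.14, 0.0, 1.64]
contact_force: [0.1, -0.4, -3.7]
grip_width: 23.5
finger_force: 30.0
time: 15.35
tool_pos: [617.2, -12.9, 46.7]
tcp_rot: [3.142, 0.0, 1.64]
contact_force: [1.3, -0.1, -2.4]
grip_width: 23.8
finger_force: 30.0
cm [ 0.87 -0.02  0.12] turn -0.17 at [617.2 -12.9  46.7] [1.800e+02 1.000e-02 9.398e+01] F [ 1.3 -0.1 -2.4] w 23.8 g 30.0 t 15.35
```

Now I press down in small steps until the plate contact shows.

```bash
python3 -m crank '[[[0,0,0,0.05,0],[0,0,0,0.1,0],[0,0,0,0.15,0],[0,0,0,0.2,0],[0,0,0,0.2,0],[0,0,0,0.2,0],[0,0,0,0.2,0],[0,0,0,0.2,0],[0,0,0,0.2,0],[0,0,0,0.2,0]]]'; python3 go.py 616.4 -4.2 45.5 94.15
```

```text
time: 16.35
tool_pos: [617.3, -12.8, 44.8]
tcp_rot: [3.141, 0.0, 1.64]
contact_force: [-0.3, -0.9, -1.1]
grip_width: 23.7
finger_force: 30.0
cm [ 0.86 -0.03 -0.07] turn -0.16 at [617.3 -12.8  44.8] [1.7999e+02 1.0000e-02 9.3990e+01] F [-0.3 -0.9 -1.1] w 23.7 g 30.0 t 16.35
```

```bash
python3 -m crank '[[[0,0,0,0.05,0],[0,0,0,0.1,0],[0,0,0,0.1,0],[0,0.1,0,0.1,-0.1],[0,0.2,0,0.1,-0.1],[0,0.3,0,0.1,-0.1],[0,0.4,0,0.1,-0.1],[0,0.5,0,0.1,-0.1],[0,0.6,0,0.1,-0.1],[0,0.6,0,0.1,-0.1]]]'; python3 go.py 616.4 -4.2 45.5 94.15
```

```text
time: 17.35
tool_pos: [617.9, -7.4, 44.8]
tcp_rot: [3.139, 0.001, 1.642]
contact_force: [-0.4, -4.0, 5.2]
grip_width: 23.9
finger_force: 30.0
cm [ 0.33 -0.13 -0.07] turn -0.07 at [617.9  -7.4  44.8] [1.7984e+02 8.0000e-02 9.4080e+01] F [-0.4 -4.   5.2] w 23.9 g 30.0 t 17.35
```

```bash
python3 -m crank '[[[0,0.05,0,0,0],[0,0.1,0,0,0],[0,0.15,0,0,0],[0,0.2,0,0,0],[0,0.25,0,0,0],[0,0.3,0,0,0],[0,0.35,0,0,0],[0,0.4,0,0,0],[0,0.4,0,0,0],[0,0.4,0,0,0]]]'; python3 go.py 616.4 -4.2 45.5 94.15
```

```text
time: 18.35
tool_pos: [617.7, -4.3, 44.7]
tcp_rot: [3.139, 0.002, 1.642]
contact_force: [0.3, -8.1, 5.1]
grip_width: 23.9
finger_force: 30.0
cm [ 0.02 -0.13 -0.08] turn -0.07 at [617.7  -4.3  44.7] [1.7983e+02 1.4000e-01 9.4080e+01] F [ 0.3 -8.1  5.1] w 23.9 g 30.0 t 18.35
```

```bash
python3 -m crank '[[[0,0.05,0,0.02,0],[0,0.1,0,0.05,0],[0,0.15,0,0.05,0],[0,0.15,0,0.05,0],[0,0.15,0,0.05,0],[0,0.15,0,0.05,0],[0,0.15,0,0.05,0],[0,0.15,0,0.05,0],[0,0.15,0,0.05,0],[0,0.15,0,0.05,0]]]'; python3 go.py 616.4 -4.2 45.5 94.15
python3 - <<'E'
from h import *
o=bot.get_obs(); p,d=bot.capture('wrist'); np.savez('w4.npz',p=p,d=d,pos=o['tool_pos'],rot=o['tcp_rot'])
P,_=wcloud('w4.npz'); X=P[125:215,240:272].reshape(-1,3); X=X[(X[:,2]>58)&(X[:,2]<70)]
A=np.c_[X[:,:2]-X[:,:2].mean(0),np.ones(len(X))]; print(len(X),np.ptp(X,axis=0),np.linalg.lstsq(A,X[:,2],rcond=None)[0], X.mean(0))
wrect('stock',P,215,300,118,215,58,72)
ps,ds=bot.capture('scene'); pt,dt=bot.capture('top')
cv2.imwrite('pics/f.png',np.hstack([cv2.resize(p,(400,300)),cv2.resize(ps[120:270,200:400],(400,300))])[:,:,::-1])
Pt=cloud('top',dt)[200:255,165:235]; k=(abs(Pt[...,2]-44)<10)&(abs(Pt[...,0]-420)<55)&(abs(Pt[...,1]-233)<80); print('block',k.sum(),Pt[k].mean(0))
E
```

```text
time: 19.35
tool_pos: [617.7, -4.3, 44.7]
tcp_rot: [3.138, 0.004, 1.642]
contact_force: [-0.3, -12.1, 8.0]
grip_width: 23.9
finger_force: 30.0
cm [ 0.02 -0.13 -0.08] turn -0.08 at [617.7  -4.3  44.7] [179.82   0.25  94.07] F [ -0.3 -12.1   8. ] w 23.9 g 30.0 t 19.35
2646 [17.6412327  41.33911824  4.31905783] [ 1.99135720e-03 -1.56323466e-05  6.35084018e+01] [615.01607005  34.78422246  63.50840177]
stock 4034 c [615.2  37.3] [23.7 46.6] 4.24 z [62.5 63.5 64.5]
block 219 [428.82352274 230.7694749   43.73619273]
```

View pics/f.png

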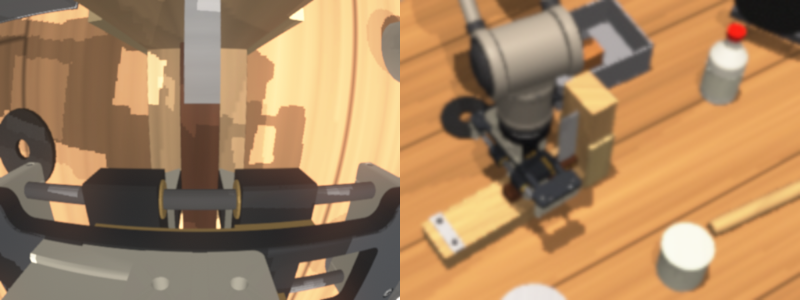

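The square sits flat with its blade against the stud: left panel at (203,50), right panel at (567,140). The tool stopped at the predicted position and the force rises with the push. The offcut lies in the tote, so I hand in.

```bash
python3 -m crank '[[[0,0,0,0,0],[0,0,0,0,0],[0,0,0,0,0],[0,0,0,0,0],[0,0,0,0,0],[0,0,0,0,0],[0,0,0,0,0],[0,0,0,0,0],[0,0,0,0,0],[0,0,0,0,0]]]'; python3 -c "
from plant import bot
print(bot.close_job())"
```

```text
time: 20.5
tool_pos: [617.7, -4.3, 44.7]
tcp_rot: [3.138, 0.004, 1.642]
contact_force: [-1.7, -13.5, 6.9]
grip_width: 23.8
finger_force: 30.0
the job is handed in; nothing more can be done
None
```

I handed the job in at 20.5 s with the offcut in the tote and the square still gripped and pressed into the corner, flat on the plate with its blade against the stud; the hand-in returned no verdict.

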